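# Lock a wooden blank in its sprung carving jig with a T-toggle

## Task

Clamp the wooden blank in the carving jig: take the orange-handled T-toggle out of its stand, pass its crossbar down through the slot in the steel plate between the prongs of the blue strap, push it down against the springs and turn it a quarter turn, so that it hooks under the plate and holds the strap down on the blank. Feel for the slot, because the plate may have been left anywhere along its short travel, and never push on the jig hard (15 to 20 N is enough, over 40 N would damage it). Leave the toggle upright and locked, let go of it, and leave the jars where they are.

Things in the scene. Friction and masses are not known exactly. Their poses are not given: they have to be found in the camera images.
- toggle: T-toggle with an orange wing handle, standing upright in the stand at first. Origin: centre of the underside of its steel flange (disc 48 across, 4 thick); z up. Wing above the flange: 34 long along x, 12 thick along y, from 4 to 36 above the origin; grip it across the 12. Below: round stem 6.5 thick down to the crossbar. About 60 g.
- toggle_bar (a point): Centre of the underside of the toggle's steel crossbar, 30 below the toggle's origin. The crossbar is 26 long along the toggle's x (in line with the wing), 7 wide along y and 6 high.
- stand: Fixed block of pale wood, 62 (x) by 56 (y) by 36 high, origin at the centre of its underside. A hole 31 (along x) by 12 (along y) goes down through it; the toggle hangs loosely in it with the flange on the block's top.
- jig: Wooden carving jig fixed to the table, 88 along its x, from -64 to +86 along its y. Origin on the table under the middle of the blank, z up. The blank lies in a pocket, its underside at z = 26, pocket walls up to 32. A blue strap, 52 wide and 6 thick, hinged at y = -52, z = 45 and sprung upward, runs along +y over the blank; hinge ears reach z = 53.
- fork (a point): Jig point x 0, y 62, z 48: middle of the strap's open fork end when level. Two prongs, gap 24 between them, along jig y from 41 to 85. The crossbar passes between the prongs; the flange is wider than the gap and pushes them down. Locked, the toggle's origin is at this height (z = 48), crossbar along the jig's x, drawn up against the plate; the springs push it up with about 8 N.
- slot_end (a point): Jig point x -7.5, y 62, z 30, at the top of a steel plate, 6 thick, below the fork: where the slot's centre would be with the plate slid to its -x end. The slot is 29.5 long along jig y and 8.8 wide along jig x. The plate slides very stiffly (about 25 N) along jig x: the slot's centre lies anywhere 2 to 15 from this point toward jig +x (not reported), and level with it along jig y.
- slot_under (a point): Jig point x 0, y 62, z 24: underside of the plate, over a hollow down to z = 6. Lips 3.2 high form a groove across the slot, along jig x, that catches the crossbar after a quarter turn either way. To turn, push the toggle's origin below z = 44.8 (about 17 N); at about 43 the strap stops. Let go in the groove, the springs lift it into the lock.
- strap (a joint): Angle of the strap about its hinge, rad: 0 level (as when locked, prongs' top 48 above the table), positive raised. It springs up to 0.075 when free (prongs' top at the slot then about 56.5 above the table) and stops at -0.055. The slot is 114 from the hinge.
- pad: Black rubber foot, 22 across and 6 thick, on a spring plunger under the strap, above the middle of the blank. Origin: centre of its underside. It touches the blank as the strap comes down and presses it with about 12 N when locked.
- blank: Square wooden blank 66 by 66 by 8, in the jig's pocket. Origin: centre of its underside.
- jar_4: Small clear jar with a white cap and yellow-brown filling, 34 across, 45 high, a bystander. Origin: centre of its underside.
- jar_5: Small clear jar with a black cap and purple filling, 33 across, 42 high, a bystander. Origin: centre of its underside.
Not all that is in view belongs to the job. What is shaped like the toggle but green or pink is not meant. Of the things that look like the blank, the middle-sized one is meant.

How it is judged (in metres and radians):
On the way, in this order (a step that is already met when the one before it is completed fails the run):
1. the toggle is lifted clear of its stand (z of toggle in the frame of stand above 0.07 m), for 0.05 s.
2. the crossbar is pushed down through the slot, still in line with it: toggle origin less than 46.5 mm above the jig's underside, crossbar within 0.25 rad of the slot's direction (x of toggle in the frame of jig between -0.0105 and 0.0105 m and y of toggle in the frame of jig between 0.057 and 0.067 m and z of toggle in the frame of jig below 0.0465 m and angle between the x axis of toggle and the y axis of jig, either way round below 0.25 rad), for 0.05 s.
At the end, for the whole second after the job is handed in: Toggle locked and released: origin 45.5 to 50.5 mm above the table, within 10.5 mm (jig x) and 5 mm (jig y) of the slot's middle, crossbar within 0.25 rad of square across the slot, upright within 0.1 rad, at rest; strap below 0.03 rad, rubber foot pressing the blank with over 3 N (x of toggle in the frame of jig between -0.0105 and 0.0105 m and y of toggle in the frame of jig between 0.057 and 0.067 m and z of toggle in the frame of jig between 0.0455 and 0.0505 m and angle between the x axis of toggle and the x axis of jig, either way round below 0.25 rad and angle between toggle's own z axis and vertical below 0.1 rad and linear speed of toggle below 0.02 m/s and contact force between pad and blank above 3 N and value of joint strap below 0.03 rad and contact force between the fingers and toggle below 0.1 N); the robot touches nothing.
It fails at once if the toggle is pushed against the jig with more than 40 N (contact force between toggle and jig above 40 N).
It fails at once if the robot's fingers or arm push on the jig with more than 40 N (contact force between any of the fingers, the arm and jig above 40 N).
It fails at once if the yellow-brown jar is moved more than 20 mm (distance of jar_4 from where it was at the start of the episode above 0.02 m).
It fails at once if the purple jar is moved more than 20 mm (distance of jar_5 from where it was at the start of the episode above 0.02 m).
It also fails if it takes over 72 s, if anything falls off the work surface, if the arm or the gripper's body presses on something with over 40 N, if the wrist force passes 120 N, or if a joint passes its speed limit or range.

## Robot

A 7-joint arm with a two-finger parallel gripper is mounted at the origin on a cart in front of the work surface, level with it; the furniture and walls round the work are solid. World frame = base frame: x ahead of the robot, y to its left, z up, the work surface at z = 0. Lengths are in m, angles in degrees, forces in N, time in s.
With the tool pointing down it reaches from about 0.4 to 0.925 m from the base axis. Payload 5.6 kg.
Tool frame: the origin (TCP) lies at the very end of the fingers, on their centre line; the grasp point (between the pads) lies 19 mm behind it (env.pinch_z is the distance from the TCP to the grasp point, in m); z points along the fingers, y is the direction in which the jaws open and shut (so a half turn about z gives the same grasp; the last joint's range is limited). The gripper opens to 85 mm and grips with 20 to 120 N. Pads are 22 mm wide; open, the fingers measure 114 mm over their backs; the gripper's body (76 mm by 85 mm) begins 54 mm behind the grasp point. The pads swing forward as they close: fully open they stand 13 mm farther back than shut.
Start: joints at [70.245, 26.786, -0.665, 91.828, 0.344, 61.387, -3.226], TCP at [0.193, -0.621, 0.231] pointing down, gripper open.
Joint ranges: [-144.91, 144.91], [-17.63, 115.5], [-89.93, 88.59], [15.96, 139.68], [-74.01, 254.01], [8.47, 105.57], [-167.45, 167.45]. Speed limits (degrees/s): [147.25, 147.25, 180, 180, 180, 180, 180].

## Interface

Orientations are given as a 3x3 rotation matrix whose columns are the frame's x, y, z axes.
In Python, from plant import env, optics gives the robot as it stands.
- The arm moves only by the tool drive_tool, never from a script. Its argument "motion" is a list of rows, each a list of 7 numbers: the shift along the world's x, y, z each as a share of 3 cm, from -1 to 1, then the turn, a rotation vector about the world's x, y, z each as a share of 4 degrees, from -1 to 1, then the gripper command: -1 is shut, 1 is fully open, values between are in proportion. In form: [[dx, dy, dz, wx, wy, wz, claw], ...]. A call has 1 to 8 rows; each row shifts and turns the commanded pose from where the row before left it; what a row does not reach is not made up. A row lasts 1/8 s, in which the tool goes at most 62.5 mm and 10.7 degrees, less where a joint would pass 70% of its speed; a pose out of reach is approached as far as the arm can. A call with a number of a shift or a turn outside -1 to 1 is refused whole. A call with a gripper value outside its range is refused whole. The fingers move at their own pace and stop on an object; the grip force is fixed at half the most. Time passes only in rows, so rows that do not move let the fingers close. It gives the time, the measured TCP pose, the force and the opening at its end, in the units of the state.
- env.get_obs(): the state, without advancing time (a new reading comes with each control period).
- optics.snapshot(name): name is "scene" or "top" or "wrist"; returns the picture (480x640x3 uint8, red, green, blue); there is no depth.
- optics.camera_model(name): a dict with "mtx" (3x3 intrinsics, pixels), "R" (3x3) and "t" (3): a world point X has camera coordinates R X + t. Camera axes: x right, y down, z forward; pixel columns grow to the right and rows downward; lengths in m; the calibration is good to about 2 mm. A picture is of the moment at which its call begins: read the wrist's pose just before it. camera_model takes no time and is no camera call; for the wrist camera it gives the pose at the moment of the call.
- env.finish_job(): hands the job in, once; it reports no verdict.
The state is a dict: "t": time; "joint_positions": joint angles; "dq": joint speeds; "joint_torque": joint torques, N m; "tcp_pos": TCP position; "ee_rot": TCP orientation; "force": force on the tool from outside, world axes, zero at the start; "ft_torque": the same for the moment, N m; "opening": finger opening in m.
Only numpy, scipy, OpenCV 4.12 (cv2) and the standard library are available. Lean on these libraries where they do the work, as an engineer would, in place of code of your own. Each camera call takes 0.05 s, during which the arm holds its last target.

## Working session

There is one attempt and no reset: what is moved stays moved. The work goes in short steps, Python scripts to look and compute and a tool call to move; the robot and the scene stay as the last step left them, time stands still between calls to the robot, and variables do not carry over. Pictures are saved under pics/ and viewed, and the job is handed in when it is done.

Besides the shell and the picture viewer there is one more tool, called after "Emit:" in YAML: its name, and indented under it one key for each argument. drive_tool: Moves the arm, as the interface text tells. Shift numbers are shares of 3 cm and turn numbers shares of 4 degrees, none past 1 either way. Its arguments: {"type":"object","properties":{"motion":{"type":"array"}},"required":["motion"]}

```bash
ls; mkdir -p pics; python3 - <<'E'
from plant import env, optics
import cv2
for n in ["scene","top","wrist"]:
    im=optics.snapshot(n); cv2.imwrite(f"pics/{n}0.png",im[:,:,::-1])
    m=optics.camera_model(n); print(n,m)
o=env.get_obs(); print(o, env.pinch_z)
E
```

```text
pics
scene {'mtx': array([[546.95238329,   0.        , 314.69310996],
       [  0.        , 546.95238329, 237.85503708],
       [  0.        ,   0.        ,   1.        ]]), 'R': array([[-0.8947856 , -0.44595839,  0.02190534],
       [-0.26927342,  0.49984403, -0.82319364],
       [ 0.35616086, -0.74248034, -0.56733798]]), 't': array([0.35563029, 0.25675226, 0.82840835])}
top {'mtx': array([[506.15676916,   0.        , 315.56718266],
       [  0.        , 506.15676916, 241.93176506],
       [  0.        ,   0.        ,   1.        ]]), 'R': array([[ 0.0091283 , -0.99975606, -0.02011188],
       [-0.98978721, -0.00617226, -0.14241901],
       [ 0.14226013,  0.02120652, -0.98960211]]), 't': array([-0.15065619,  0.48768432,  0.91598077])}
wrist {'mtx': array([[425.24612816,   0.        , 313.17970514],
       [  0.        , 425.24612816, 230.57581588],
       [  0.        ,   0.        ,   1.        ]]), 'R': array([[ 0.29763359, -0.95467898, -0.00151318],
       [-0.92067573, -0.28745118,  0.26406065],
       [-0.25252812, -0.07720018, -0.96450489]]), 't': array([-0.64870795, -0.03338566,  0.37896255])}
{'t': 0.15, 'joint_positions': array([70.24370213, 26.82649417, -0.66526552, 91.86711288,  0.34362863,
       61.38574012, -3.22471215]), 'dq': array([-0.01490744, -0.09842776,  0.0218257 , -0.15784569, -0.07824179,
       -0.08566326, -0.02001707]), 'joint_torque': array([-9.27885549e-05, -5.32795572e+01,  2.12882634e-02, -2.51553136e+01,
        1.15171392e-02,  5.54468919e-03,  1.02597397e-07]), 'tcp_pos': array([ 0.19303819, -0.62024413,  0.23054573]), 'ee_rot': array([[ 9.54811448e-01,  2.97211802e-01, -4.93024101e-04],
       [ 2.97212195e-01, -9.54810626e-01,  1.25715534e-03],
       [-9.71032457e-05, -1.34687909e-03, -9.99999088e-01]]), 'force': array([-0.070581  ,  0.49406515,  0.72551737]), 'ft_torque': array([ 0.00218517, -0.01861294,  0.05273338]), 'opening': 0.08542908543601196} 0.0187
```

View pics/scene0.png

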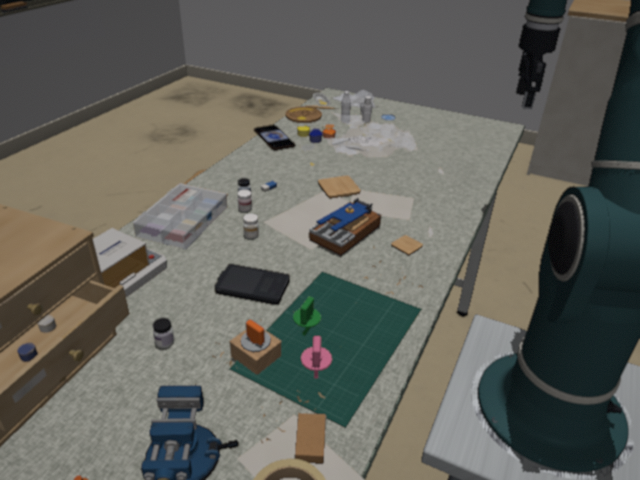

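View pics/top0.png

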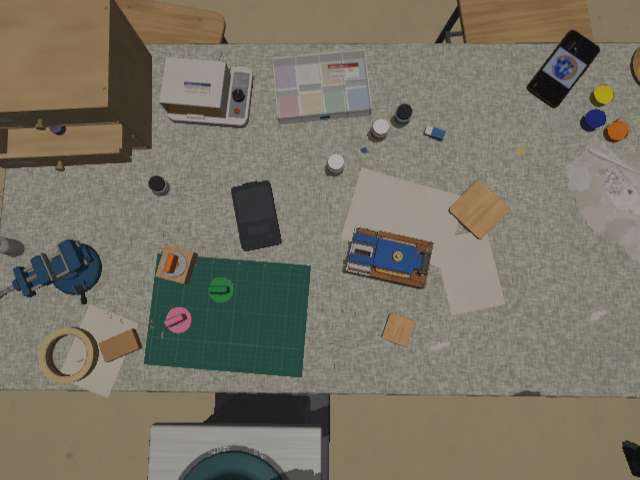

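View pics/wrist0.png

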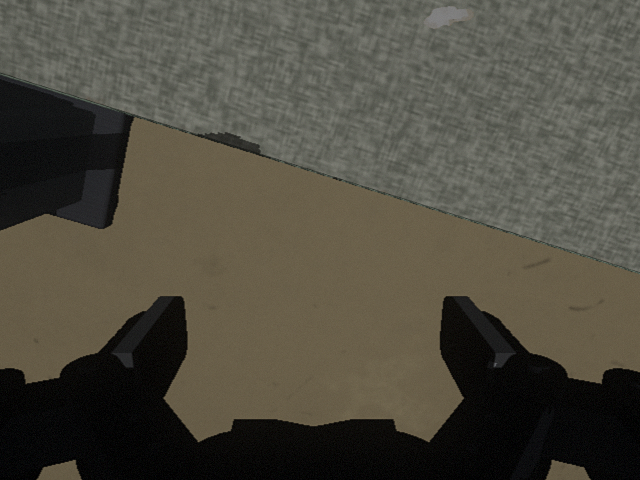

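The top view shows the stand with the orange toggle at about (175,264) and the jig at about (388,257), with the jars above. I'll zoom in on both.

```bash
cat > h.py <<'E'
import numpy as np, cv2
from plant import env, optics
def ray(n,u,v,z,m=None):
    m=m or optics.camera_model(n); K=m["mtx"];R=m["R"];t=m["t"]
    d=R.T@np.linalg.inv(K)@np.array([u,v,1.]); c=-R.T@t
    return c+d*(z-c[2])/d[2]
def proj(n,X,m=None):
    m=m or optics.camera_model(n); p=m["mtx"]@(m["R"]@np.array(X)+m["t"]); return p[:2]/p[2]
def crop(src,dst,x0,y0,x1,y1,s):
    im=cv2.imread(src)[y0:y1,x0:x1]; cv2.imwrite(dst,cv2.resize(im,None,fx=s,fy=s,interpolation=cv2.INTER_CUBIC))
def st():
    o=env.get_obs(); print("t",o["t"],"p",o["tcp_pos"].round(4),"f",o["force"].round(1),"op",round(o["opening"],4)); print(o["ee_rot"].round(3).tolist(), o["joint_positions"].round(1)); return o
E
python3 - <<'E'
from h import *
crop("pics/top0.png","pics/c1.png",335,215,445,300,7)
crop("pics/top0.png","pics/c2.png",140,230,240,305,8)
crop("pics/scene0.png","pics/c3.png",290,180,400,260,7)
print(ray("top",175,258,.036),ray("top",388,257,.05),ray("top",358,250,.05))
E
```

```text
[0.45641571 0.11601716 0.036     ] [ 0.45941927 -0.28003867  0.05      ] [ 0.47196766 -0.22527838  0.05      ]
```

View pics/c1.png

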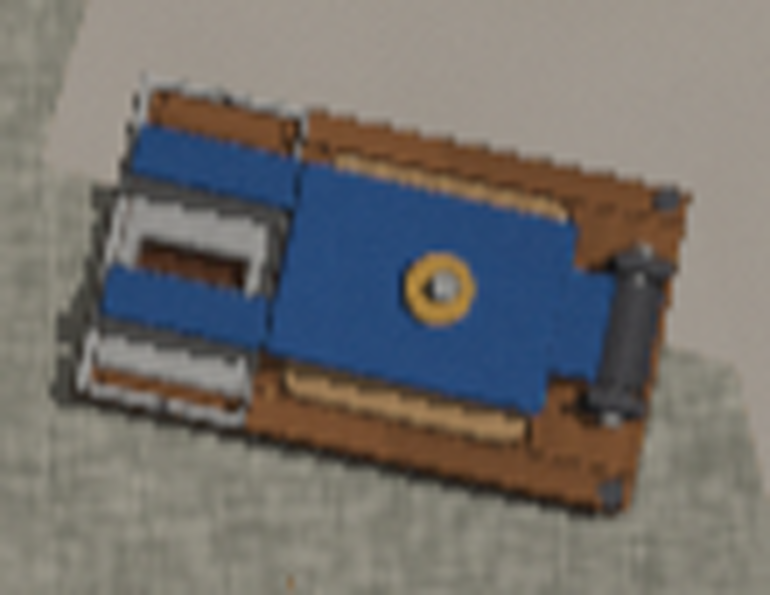

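View pics/c2.png

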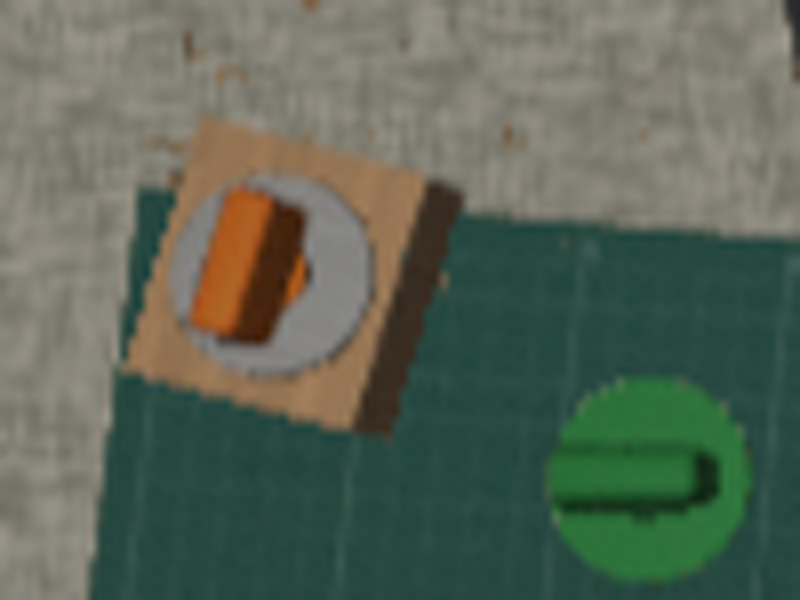

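View pics/c3.png

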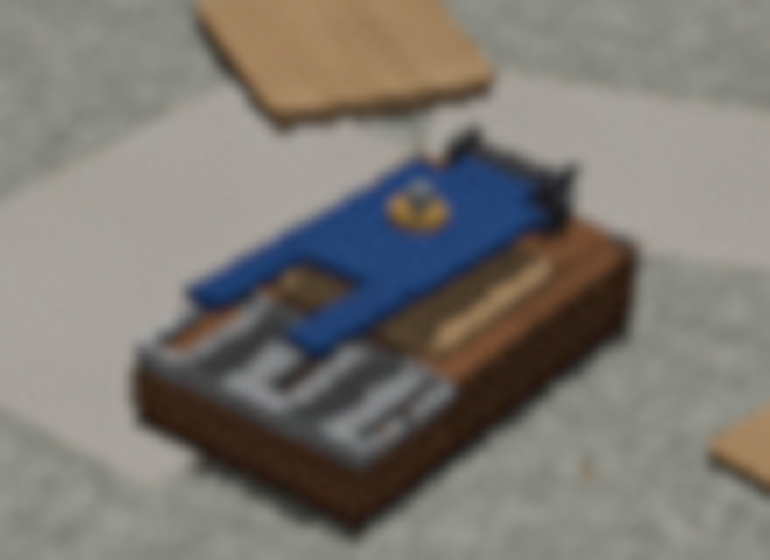

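```bash
python3 - <<'E'
from h import *
o=st(); m=optics.camera_model("wrist"); c=-m["R"].T@m["t"]; R=o["ee_rot"]
print(R.T@(c-o["tcp_pos"]), (R.T@m["R"].T).round(3))
E
```

```text
t 0.15 p [ 0.193  -0.6202  0.2305] f [-0.1  0.5  0.7] op 0.0854
[[0.955, 0.297, -0.0], [0.297, -0.955, 0.001], [-0.0, -0.001, -1.0]] [70.2 26.8 -0.7 91.9  0.3 61.4 -3.2]
[ 0.06817052 -0.00053826 -0.14280575] [[ 0.    -0.965 -0.264]
 [ 1.     0.    -0.   ]
 [ 0.    -0.264  0.965]]
```

Emit:
drive_tool:
  motion:
    - [1,1,0,0,0,-1,1]
    - [1,1,0,0,0,-1,1]
    - [1,1,0,0,0,-1,1]
    - [0.7,1,0,0,0,-1,1]
    - [0.5,1,0,0,0,-1,1]
    - [0.3,1,0,0,0,-1,1]
    - [0.3,1,0,0,0,-1,1]
    - [0,1,0,0,0,0,1]

```text
t: 1.15
tcp_pos: [0.3378, -0.3793, 0.2311]
ee_rot: [[0.983, -0.185, -0.0], [-0.185, -0.983, 0.0], [-0.0, -0.0, -1.0]]
force: [0.4, 0.7, -0.1]
opening: 0.085
```

Emit:
drive_tool:
  motion:
    - [1,1,0,0,0,-0.5,1]
    - [1,1,0,0,0,0,1]
    - [1,1,0,0,0,0,1]
    - [1,0.2,0,0,0,0,1]
    - [0,0,0,0,0,0,1]

```text
t: 1.78
tcp_pos: [0.4591, -0.2831, 0.231]
ee_rot: [[0.976, -0.216, 0.0], [-0.216, -0.976, 0.001], [0.0, -0.001, -1.0]]
force: [-0.8, 0.6, 0.2]
opening: 0.085
```

```bash
python3 - <<'E'
from h import *
import pickle
o=st(); m=optics.camera_model("wrist"); im=optics.snapshot("wrist"); cv2.imwrite("pics/w1.png",im[:,:,::-1]); pickle.dump((o,m),open("w1.pkl","wb"))
E
```

```text
t 1.775 p [ 0.4591 -0.2831  0.231 ] f [-0.8  0.6  0.2] op 0.085
[[0.976, -0.216, 0.0], [-0.216, -0.976, 0.001], [0.0, -0.001, -1.0]] [ 33.4  16.5  -6.3 107.1   2.1  56.5 -76.3]
```

View pics/w1.png

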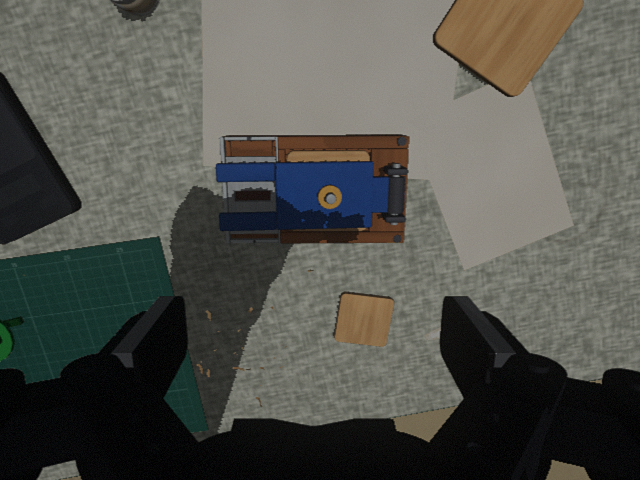

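The wrist view shows the jig at (315,190), with the slot between the prongs at about (252,196). I'll zoom in.

```bash
python3 - <<'E'
from h import *
crop("pics/w1.png","pics/c4.png",205,125,425,255,3.6)
crop("pics/w1.png","pics/c5.png",210,130,290,250,5)
E
```

```text
(no output)
```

View pics/c4.png

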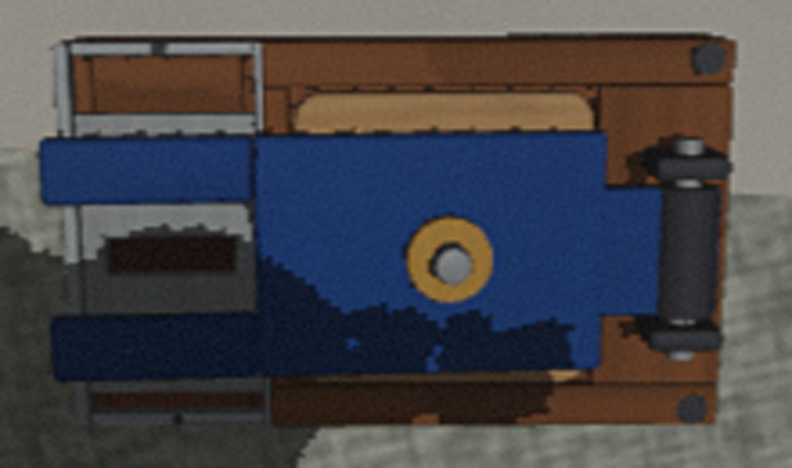

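View pics/c5.png

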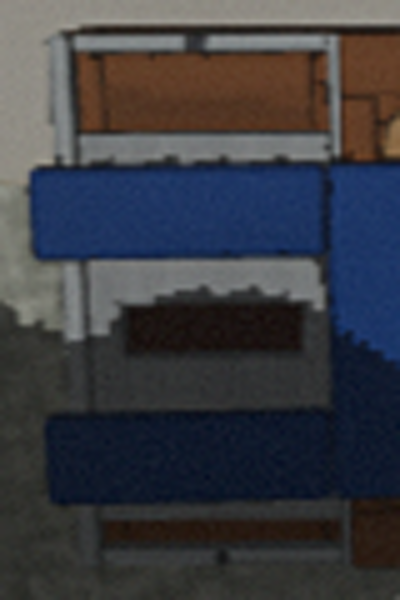

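```bash
cat > fit.py <<'E'
from h import *
import pickle
from scipy.optimize import least_squares
o,m=pickle.load(open("w1.pkl","rb"))
f=lambda x,y:((x+.5)/5-.5+210,(y+.5)/5-.5+130)
g=lambda x,y:((x+.5)/3.6-.5+205,(y+.5)/3.6-.5+125)
a=0.075
def S(x,s,h=3): return [x/1e3,(-52+s*np.cos(a)-h*np.sin(a))/1e3,(45+s*np.sin(a)+h*np.cos(a))/1e3]
pts=[(S(26,137),f(33,170)),(S(12,137),f(35,257)),(S(-12,137),f(46,411)),(S(-26,137),f(49,503)),
 (S(12,93),f(326,255)),(S(-12,93),f(332,409)),
 (S(26,93),f(330,165)),(S(-26,93),f(338,498))]
slot=[f(125,305),f(302,305),f(126,353),f(302,353)]
sl=[(1,14.75+0),(1,-14.75),(-1,14.75),(-1,-14.75)]
def W(p,q):
    c,s=np.cos(p[2]),np.sin(p[2]); return [p[0]+c*q[0]-s*q[1],p[1]+s*q[0]+c*q[1],q[2]]
def res(p,full=False):
    r=[]
    for q,uv in pts: r+=list(proj("w",W(p,q),m)-uv)
    for (i,y),uv in zip(sl,slot): r+=list(proj("w",W(p,[p[3]+i*.0044,.062+y/1e3,.030]),m)-uv)
    return np.array(r)
s=least_squares(res,[.46,-.28,-.2,0],loss="soft_l1"); p=s.x
print(p,np.degrees(p[2])); print(res(p).reshape(-1,2).round(2))
print("fork",W(p,[0,.062,.048]),"slot",W(p,[p[3],.062,.03]))
for n,q in dict(br=[.044,-.064,.032],fr=[-.044,-.064,.032],bl=[.044,.086,.03]).items(): u=proj("w",W(p,q),m); print(n,(u-[205,125])*3.6)
np.save("jig.npy",p)
E
python3 fit.py
```

```text
[ 0.46384428 -0.2953803  -0.22079269 -0.00398313] -12.650489007814711
[[-0.72 -1.35]
 [-0.04  0.15]
 [-0.45  0.75]
 [-0.04  0.1 ]
 [ 0.96  0.09]
 [ 0.38  0.39]
 [-0.22 -0.63]
 [-0.47  0.18]
 [-0.26 -0.56]
 [ 0.43 -0.43]
 [ 0.03  0.43]
 [ 0.68  0.55]]
fork [np.float64(0.47742247380405645), np.float64(-0.23488539961767457), 0.048] slot [np.float64(0.4735360412790432), np.float64(-0.23401308247977942), 0.03]
br [739.85096266  40.25534981]
fr [715.86251221 426.08357249]
bl [54.40119548 37.50247607]
```

Emit:
drive_tool:
  motion:
    - [0,1,0,0,0,0,1]
    - [0,1,0,0,0,0,1]
    - [0,1,0,0,0,0,1]
    - [0,1,0,0,0,0,1]
    - [0,1,0,0,0,0,1]
    - [0,1,0,0,0,0,1]
    - [0,1,0,0,0,0,1]
    - [0,1,0,0,0,0,1]

```text
t: 2.82
tcp_pos: [0.4562, -0.045, 0.2312]
ee_rot: [[0.975, -0.222, -0.001], [-0.222, -0.975, -0.001], [-0.0, 0.001, -1.0]]
force: [-0.3, 0.6, -0.5]
opening: 0.0858
```

Emit:
drive_tool:
  motion:
    - [0,1,0,0,0,0,1]
    - [0,1,0,0,0,0,1]
    - [0,1,0,0,0,0,1]
    - [0,1,0,0,0,0,1]
    - [0,1,0,0,0,0,1]
    - [0,0,0,0,0,0,1]

```text
t: 3.58
tcp_pos: [0.4565, 0.1062, 0.2312]
ee_rot: [[0.976, -0.218, -0.0], [-0.218, -0.976, -0.0], [-0.0, 0.0, -1.0]]
force: [0.2, -0.1, -0.2]
opening: 0.0855
```

```bash
python3 - <<'E'
from h import *
import pickle
o=st(); m=optics.camera_model("wrist"); im=optics.snapshot("wrist"); cv2.imwrite("pics/w2.png",im[:,:,::-1]); pickle.dump((o,m),open("w2.pkl","wb"))
print(proj("wrist",[.456,.116,.036]))
E
```

```text
t 3.575 p [0.4565 0.1062 0.2312] f [ 0.2 -0.1 -0.2] op 0.0855
[[0.976, -0.218, -0.0], [-0.218, -0.976, -0.0], [-0.0, 0.0, -1.0]] [   2.9   10.9  -22.3  115.2    5.    54.8 -124.5]
[301.10143484 204.71937687]
```

View pics/w2.png

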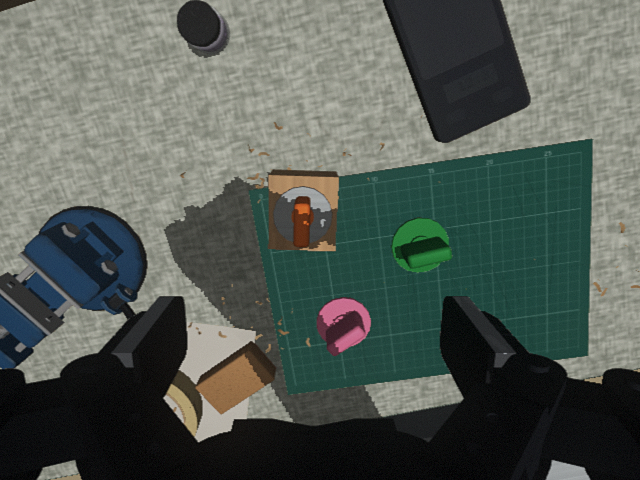

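```bash
python3 - <<'E'
from h import *
crop("pics/w2.png","pics/c6.png",255,160,355,260,6)
E
```

```text
(no output)
```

View pics/c6.png

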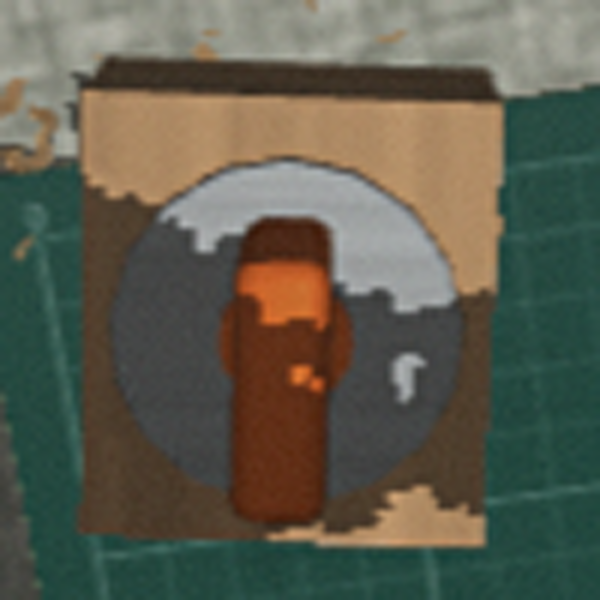

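```bash
python3 - <<'E'
from h import *
import pickle
o,m=pickle.load(open("w2.pkl","rb"))
f=lambda x,y:((x+.5)/6-.5+255,(y+.5)/6-.5+160)
c=[ray("w",*f(x,y),.036,m) for x,y in [(78,90),(503,100),(487,547),(79,535)]]
print("stand",np.mean(c,0)); 
for i in range(4):
    d=c[(i+1)%4]-c[i]; print(np.linalg.norm(d),np.degrees(np.arctan2(d[1],d[0])))
fl=[ray("w",*f(x,y),.040,m)[:2] for x,y in [(110,325),(461,312),(288,158),(160,220),(410,215),(150,430),(200,482),(445,385),(395,455)]]
fl=np.array(fl); A=np.c_[2*fl,np.ones(len(fl))]; s=np.linalg.lstsq(A,(fl**2).sum(1),rcond=None)[0]
print("flange",s[:2],np.sqrt(s[2]+s[0]**2+s[1]**2))
w=[ray("w",*f(x,y),.072,m) for x,y in [(236,262),(330,262),(327,521),(231,521)]]
print("wing",np.mean(w,0))
for i in range(4):
    d=w[(i+1)%4]-w[i]; print(np.linalg.norm(d),np.degrees(np.arctan2(d[1],d[0])))
E
```

```text
stand [0.44853354 0.11828123 0.036     ]
0.05638680628097553 -103.8965062409597
0.062340112009655266 166.300797797191
0.056766745344311864 75.6909672156473
0.06193124498571029 -14.048040109940201
flange [0.44823696 0.11853152] 0.02322872958773601
wing [0.44805436 0.11819082 0.072     ]
0.011338408143882794 -102.5442177890762
0.03273152177960864 166.66877581735167
0.011905446761916025 77.45975780085348
0.03274504518532544 -14.323338447550091
```

Emit:
drive_tool:
  motion:
    - [-0.28,0.41,-0.5,0,0,-0.25,1]
    - [0,0,-1,0,0,0,1]
    - [0,0,-1,0,0,0,1]
    - [0,0,-1,0,0,0,1]
    - [0,0,-1,0,0,0,1]
    - [0,0,-1,0,0,0,0.2]
    - [0,0,-0.68,0,0,0,0]
    - [0,0,0,0,0,0,0]

```text
t: 4.62
tcp_pos: [0.4476, 0.1155, 0.0447]
ee_rot: [[0.971, -0.239, -0.004], [-0.239, -0.971, -0.002], [-0.003, 0.003, -1.0]]
force: [0.8, 0.1, -0.1]
opening: 0.0428
```

```bash
python3 - <<'E'
from h import *
o=st(); im=optics.snapshot("wrist"); cv2.imwrite("pics/w3.png",im[:,:,::-1])
E
```

```text
t 4.625 p [0.4476 0.1155 0.0447] f [ 0.8  0.1 -0.1] op 0.0428
[[0.971, -0.239, -0.004], [-0.239, -0.971, -0.002], [-0.003, 0.003, -1.0]] [  -4.1   28.1  -17.3  123.4   16.    30.8 -137.1]
```

View pics/w3.png

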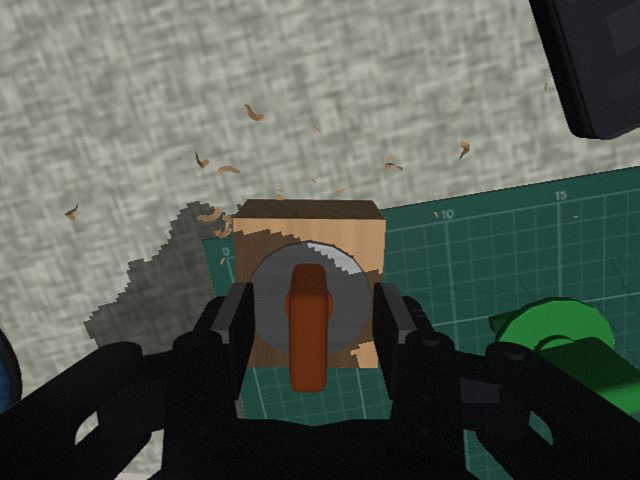

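Emit:
drive_tool:
  motion:
    - [0,0.08,0,0,0,0,0]
    - [0,0,0,0,0,0,-1]
    - [0,0,0,0,0,0,-1]
    - [0,0,0,0,0,0,-1]
    - [0,0,0,0,0,0,-1]
    - [0,0,0,0,0,0,-1]
    - [0,0,0,0,0,0,-1]

```text
t: 5.55
tcp_pos: [0.4492, 0.1198, 0.0467]
ee_rot: [[0.971, -0.237, 0.001], [-0.237, -0.971, -0.001], [0.001, 0.0, -1.0]]
force: [-1.7, -1.1, 5.0]
opening: 0.0109
```

```bash
python3 - <<'E'
from h import *
o=st()
E
```

```text
t 5.55 p [0.4492 0.1198 0.0467] f [-1.7 -1.1  5. ] op 0.0109
[[0.971, -0.237, 0.001], [-0.237, -0.971, -0.001], [0.001, 0.0, -1.0]] [  -4.4   27.9  -17.4  123.3   16.    30.8 -137.4]
```

Emit:
drive_tool:
  motion:
    - [0,0,0.4,0,0,0,-1]
    - [0,0,0.8,0,0,0,-1]
    - [0,0,1,0,0,0,-1]
    - [0,0,1,0,0,0,-1]
    - [0,0,0.5,0,0,0,-1]
    - [0,0,0,0,0,0,-1]

```text
t: 6.3
tcp_pos: [0.4493, 0.1201, 0.1578]
ee_rot: [[0.971, -0.237, 0.002], [-0.237, -0.971, 0.0], [0.002, -0.001, -1.0]]
force: [-0.6, -0.9, -0.8]
opening: 0.0112
```

```bash
python3 - <<'E'
from h import *
import pickle
o=st(); m=optics.camera_model("wrist"); im=optics.snapshot("wrist"); cv2.imwrite("pics/w4.png",im[:,:,::-1]); pickle.dump((o,m),open("w4.pkl","wb"))
im=optics.snapshot("scene"); cv2.imwrite("pics/s4.png",im[:,:,::-1]);crop("pics/s4.png","pics/s4c.png",190,250,340,370,5)
E
```

```text
t 6.3 p [0.4493 0.1201 0.1578] f [-0.6 -0.9 -0.8] op 0.0112
[[0.971, -0.237, 0.002], [-0.237, -0.971, 0.0], [0.002, -0.001, -1.0]] [   0.3   16.7  -22.3  119.7    8.9   45.  -131.1]
```

View pics/w4.png

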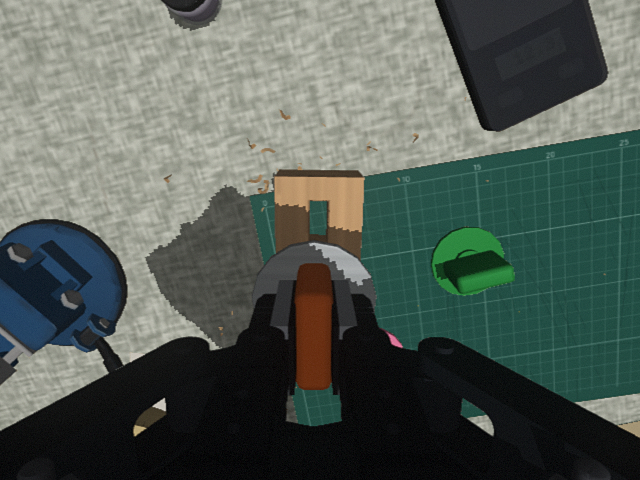

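View pics/s4c.png

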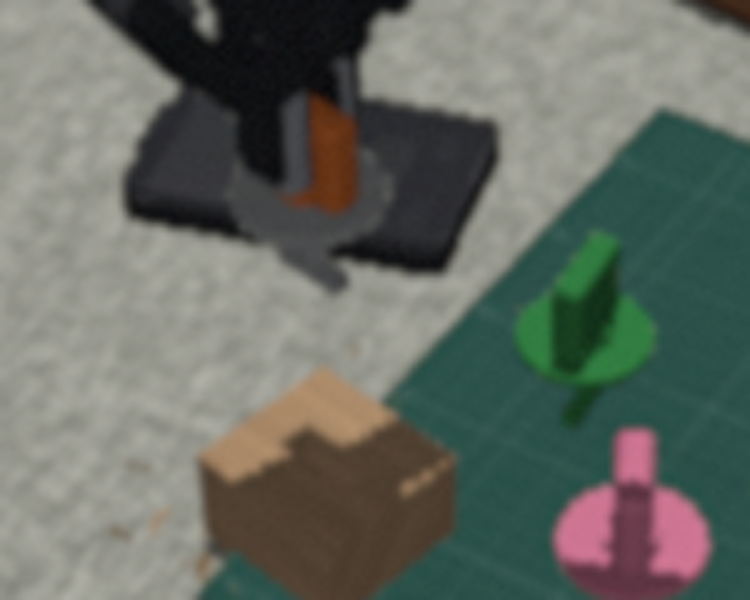

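```bash
python3 - <<'E'
from h import *
crop("pics/w4.png","pics/c7.png",240,230,390,400,4.5)
E
```

```text
(no output)
```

View pics/c7.png

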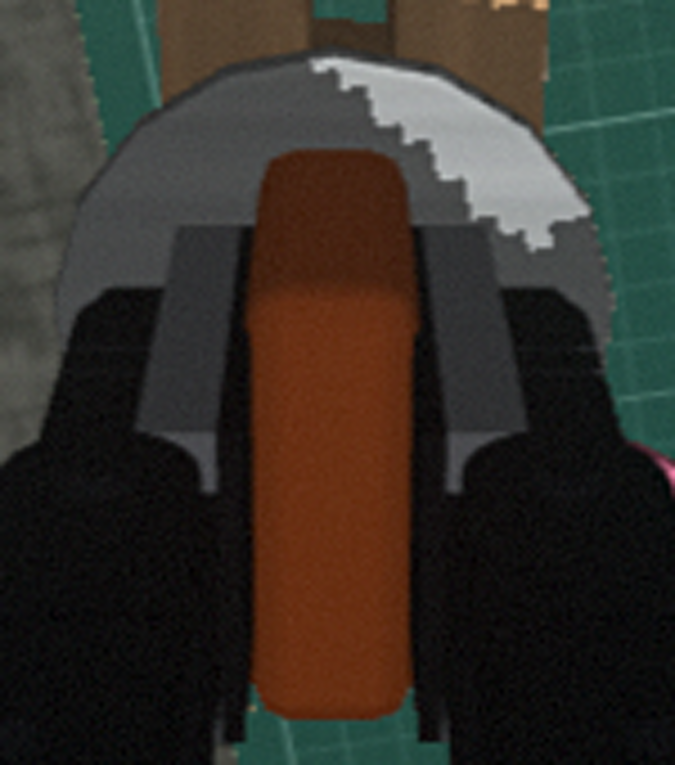

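```bash
cat > tog.py <<'E'
from h import *
import pickle
from scipy.optimize import least_squares
o,m=pickle.load(open("w4.pkl","rb"))
f=lambda x,y:((x+.5)/4.5-.5+240,(y+.5)/4.5-.5+230)
R=o["ee_rot"];p0=o["tcp_pos"]
yaw0=np.arctan2(R[1,0],R[0,0])
def Wd(q,P):
    a=yaw0+q[3]; c,s=np.cos(a),np.sin(a); b=p0+np.array([np.cos(yaw0)*q[0]-np.sin(yaw0)*q[1],np.sin(yaw0)*q[0]+np.cos(yaw0)*q[1],q[2]])
    P=np.array(P)/1e3; return b+[c*P[0]-s*P[1],s*P[0]+c*P[1],P[2]]
arc=[f(*u) for u in [(335,52),(220,78),(137,135),(80,210),(57,310),(450,75),(535,135),(590,205),(611,300)]]
def res(q):
    r=[]
    r.append(proj("",Wd(q,[17,0,36]),m)[1]-f(330,292)[1]); r.append(proj("",Wd(q,[-17,0,36]),m)[1]-f(330,718)[1])
    for x in (-12,0,10):
        row=proj("",Wd(q,[x,0,36]),m)
        L=proj("",Wd(q,[x,6,36]),m)[0];Rr=proj("",Wd(q,[x,-6,36]),m)[0]
        r+=[(L+Rr)/2-f(331.5,0)[0]]
    th=np.radians(np.arange(-100,101,5)); C=np.array([proj("",Wd(q,[24*np.cos(t),24*np.sin(t),4]),m) for t in th])
    e,=cv2.fitEllipse(C.astype(np.float32)),
    for u in arc: r.append(np.min(np.linalg.norm(C-u,axis=1))*.5)
    return np.array(r)
s=least_squares(res,[0,0,-.0107,0],diff_step=1e-3,x_scale=[.01,.01,.01,.1]); print(s.x,s.cost); print(res(s.x).round(2))
E
python3 tog.py
```

```text
[-0.00254889  0.00098648 -0.01428556 -0.00543528] 2.221059021795169
[-1.04  0.1  -0.03  0.19  0.39  0.31  0.76  0.47  0.2   0.87  0.89  0.08
  0.77  0.26]
```

Emit:
drive_tool:
  motion:
    - [0.034,-0.49,0,0,0,0.95,-1]
    - [0.034,-0.49,0,0,0,0.95,-1]
    - [0.034,-0.49,0,0,0,0.95,-1]
    - [0.034,-0.49,0,0,0,0.95,-1]
    - [0.034,-0.49,0,0,0,0.95,-1]
    - [0.034,-0.49,0,0,0,0.95,-1]
    - [0.034,-0.49,0,0,0,0.95,-1]
    - [0.034,-0.49,0,0,0,0.95,-1]

```text
t: 7.4
tcp_pos: [0.456, 0.002, 0.1555]
ee_rot: [[0.957, 0.289, -0.003], [0.289, -0.957, 0.0], [-0.003, -0.001, -1.0]]
force: [-0.1, -0.2, -1.0]
opening: 0.0109
```

Emit:
drive_tool:
  motion:
    - [0.034,-0.49,0,0,0,0.95,-1]
    - [0.034,-0.49,0,0,0,0.95,-1]
    - [0.034,-0.49,0,0,0,0.95,-1]
    - [0.034,-0.49,0,0,0,0.95,-1]
    - [0.034,-0.49,0,0,0,0.95,-1]
    - [0.034,-0.49,0,0,0,0.95,-1]
    - [0.034,-0.49,0,0,0,0.95,-1]
    - [0.034,-0.49,0,0,0,0.95,-1]

```text
t: 8.4
tcp_pos: [0.4642, -0.1153, 0.1554]
ee_rot: [[0.679, 0.734, -0.003], [0.734, -0.679, 0.001], [-0.001, -0.003, -1.0]]
force: [-0.1, 0.6, 0.0]
opening: 0.0112
```

Emit:
drive_tool:
  motion:
    - [0.034,-0.49,0,0,0,0.95,-1]
    - [0.034,-0.49,0,0,0,0.95,-1]
    - [0.034,-0.49,0,0,0,0.95,-1]
    - [0.034,-0.49,0,0,0,0.95,-1]
    - [0.034,-0.49,0,0,0,0.95,-1]
    - [0.034,-0.49,0,0,0,0.95,-1]
    - [0.034,-0.49,0,0,0,0.95,-1]
    - [0.034,-0.49,0,0,0,0.95,-1]

```text
t: 9.4
tcp_pos: [0.4724, -0.2327, 0.1552]
ee_rot: [[0.214, 0.977, -0.002], [0.977, -0.214, 0.002], [0.001, -0.003, -1.0]]
force: [-0.2, -0.1, 0.0]
opening: 0.0107
```

Emit:
drive_tool:
  motion:
    - [0,0,0,0,0,0,-1]

```text
t: 9.52
tcp_pos: [0.4724, -0.2334, 0.1554]
ee_rot: [[0.219, 0.976, -0.002], [0.976, -0.219, 0.001], [0.001, -0.002, -1.0]]
force: [0.8, 0.4, -2.0]
opening: 0.0109
```

```bash
python3 - <<'E'
from h import *
import pickle
o=st(); m=optics.camera_model("wrist"); im=optics.snapshot("wrist"); cv2.imwrite("pics/w5.png",im[:,:,::-1]); pickle.dump((o,m),open("w5.pkl","wb"))
R=o["ee_rot"];print(np.degrees(np.arctan2(R[1,0],R[0,0])))
E
```

```text
t 9.525 p [ 0.4724 -0.2334  0.1554] f [ 0.8  0.4 -2. ] op 0.0109
[[0.219, 0.976, -0.002], [0.976, -0.219, 0.001], [0.001, -0.002, -1.0]] [ 47.7  24.3 -30.7 111.2  16.1  48.9  -4.2]
77.33129697074499
```

View pics/w5.png

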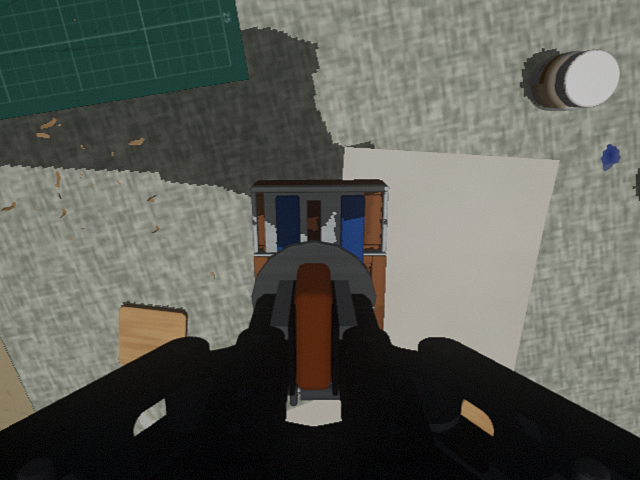

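```bash
python3 - <<'E'
from h import *
crop("pics/w5.png","pics/c8.png",245,170,395,270,5.3)
E
```

```text
(no output)
```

View pics/c8.png

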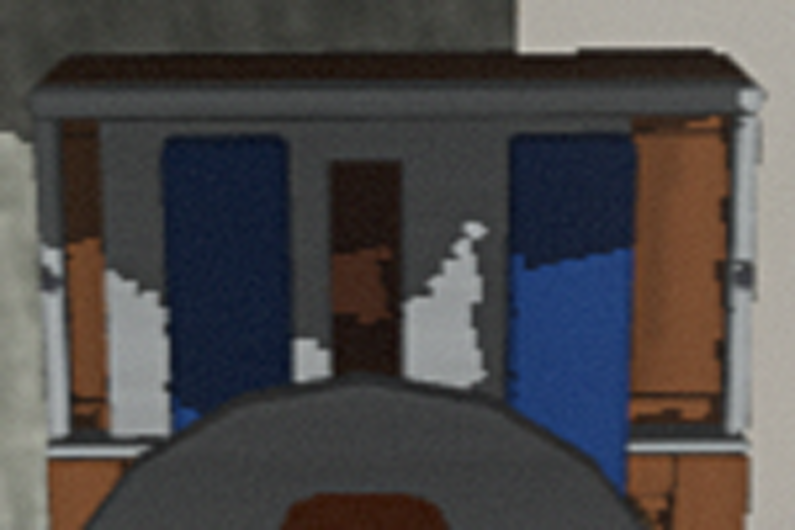

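```bash
cat > fit2.py <<'E'
from h import *
import pickle
from scipy.optimize import least_squares
exec(open("fit.py").read().split("pts=")[0].replace('w1.pkl','w5.pkl'))
f=lambda x,y:((x+.5)/5.3-.5+245,(y+.5)/5.3-.5+170)
pts=[(S(-26,137,-3),f(163,137)),(S(-12,137,-3),f(289,137)),(S(12,137,-3),f(511,135)),(S(26,137,-3),f(636,135))]
slot=[f(331,160),f(402,160)]
def W(p,q):
    c,s=np.cos(p[2]),np.sin(p[2]); return [p[0]+c*q[0]-s*q[1],p[1]+s*q[0]+c*q[1],q[2]]
def res(p):
    r=[]
    for q,uv in pts: r+=list(proj("w",W(p,q),m)-uv)
    for i,uv in zip((-1,1),slot): r+=list(proj("w",W(p,[p[3]+i*.0044,.07675,.030]),m)-uv)
    # slot sides: lower visible end and far prongs edges (columns only)
    for i,x in ((-1,331),(1,402)):
        u=proj("w",W(p,[p[3]+i*.0044,.055,.030]),m); r.append(u[0]-f(x,0)[0])
    for x,c in ((12,507),(-12,289)):
        u=proj("w",W(p,S(x,110)),m); r.append(u[0]-f(c,0)[0])
    return np.array(r)
s=least_squares(res,[.46,-.28,-.2,0],loss="soft_l1"); p=s.x
print(p,np.degrees(p[2])); print(res(p).round(2))
print("fork",W(p,[0,.062,.048]),"slot",W(p,[p[3],.062,.03]))
np.save("jig2.npy",p)
E
python3 fit2.py
sed 's/w4.pkl/w5.pkl/' tog.py > /dev/null; python3 - <<'E'
from h import *
crop("pics/w5.png","pics/c9.png",240,230,390,400,4.5)
E
```

```text
[ 0.46330747 -0.29525759 -0.22046407 -0.00362883] -12.63166101566444
[ 0.23 -0.59  0.34 -0.59 -0.6  -0.21 -0.29 -0.2  -0.16  1.18  0.16  1.18
 -0.02  0.01 -0.21  0.52]
fork [np.float64(0.47686578725924744), np.float64(-0.23475823378117092), 0.048] slot [np.float64(0.4733247891847666), np.float64(-0.2339646721996038), 0.03]
```

View pics/c9.png

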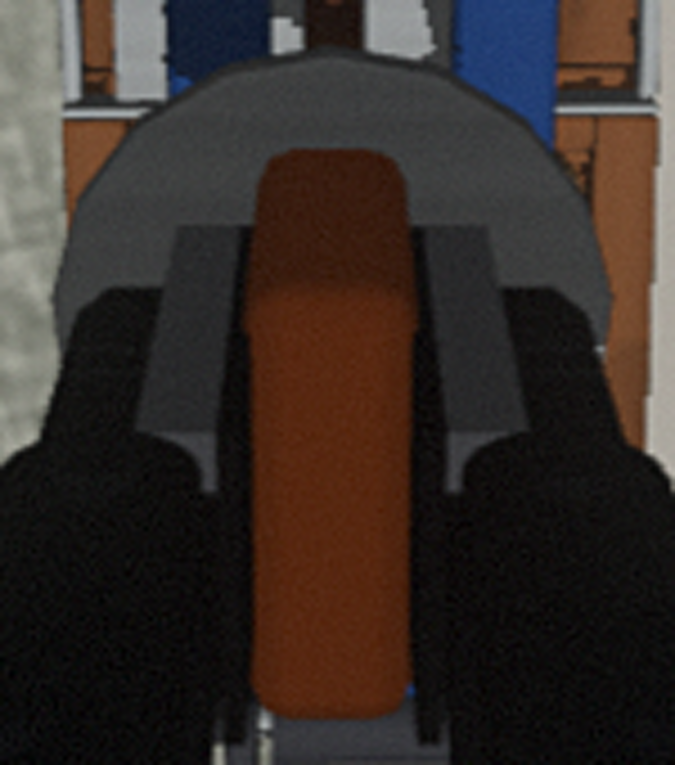

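```bash
cat >> tog.py <<'E'
for z in (-.0107,-.0125,-.0143,None):
    g=(lambda q: res([q[0],q[1],q[2] if z is None else z,0]))
    s=least_squares(g,[0,0,-.0125],diff_step=1e-3,x_scale=[.01]*3); print(z,s.x,s.cost,g(s.x).round(1))
E
python3 tog.py
```

```text
[-0.00254889  0.00098648 -0.01428556 -0.00543528] 2.221059021795169
[-1.04  0.1  -0.03  0.19  0.39  0.31  0.76  0.47  0.2   0.87  0.89  0.08
  0.77  0.26]
-0.0107 [-0.00087322  0.00096252 -0.0125    ] 8.100738711172376 [-1.4  2.5  0.2  0.3  0.3  0.5  1.3  1.2  0.9  1.2  0.8  0.7  0.5  0.7]
-0.0125 [-0.00171464  0.00096273 -0.0125    ] 3.7578573875195183 [-1.2  1.3  0.2  0.3  0.3  0.2  1.   0.9  0.5  1.1  0.7  0.3  0.4  0.4]
-0.0143 [-0.00255586  0.00096292 -0.0125    ] 2.3641227314694278 [-1.   0.1  0.2  0.3  0.3  0.4  0.9  0.5  0.2  1.   0.8  0.1  0.7  0.3]
None [-0.00255049  0.00096297 -0.01428858] 2.364145131672927 [-1.   0.1  0.2  0.3  0.3  0.4  0.9  0.5  0.2  1.   0.8  0.1  0.7  0.3]
```

Emit:
drive_tool:
  motion:
    - [0.067,0.04,-0.5,0,0,0,-1]
    - [0,0,-0.8,0,0,0,-1]
    - [0,0,-0.8,0,0,0,-1]
    - [0,0,-0.3,0,0,0,-1]
    - [0,0,0,0,0,0,-1]
    - [0,0,0,0,0,0,-1]

```text
t: 10.32
tcp_pos: [0.4759, -0.2314, 0.0855]
ee_rot: [[0.216, 0.976, 0.001], [0.976, -0.216, -0.0], [-0.0, 0.001, -1.0]]
force: [0.7, -0.1, -0.6]
opening: 0.0113
```

```bash
cat >> h.py <<'E'
def rel():
    o=env.get_obs(); p=np.load("jig2.npy"); R=o["ee_rot"]; yaw=np.arctan2(R[1,0],R[0,0])
    c,s=np.cos(p[2]),np.sin(p[2]); J=np.array([[c,s],[-s,c]])
    tg=o["tcp_pos"][:2]+np.array([np.cos(yaw)*-.002-np.sin(yaw)*.0007,np.sin(yaw)*-.002+np.cos(yaw)*.0007])
    d=J@(tg-p[:2]); print("t",o["t"],"toggle jig mm",(d*1e3).round(2),"slot x",(p[3]*1e3).round(2),"y62; tcp",o["tcp_pos"].round(4),"F jig",(J@o["force"][:2]).round(1),o["force"][2].round(1),"yaw",np.degrees(yaw).round(1),"op",o["opening"].round(4), "tilt",R[:2,2].round(3),"tq",o["ft_torque"].round(2))
E
python3 -c "
from h import *
rel()"
```

```text
Traceback (most recent call last):
  File "h.py", line 17, in rel
    d=J@(tg-p[:2]); print("t",o["t"],"toggle jig mm",(d*1e3).round(2),"slot x",(p[3]*1e3).round(2),"y62; tcp",o["tcp_pos"].round(4),"F jig",(J@o["force"][:2]).round(1),o["force"][2].round(1),"yaw",np.degrees(yaw).round(1),"op",o["opening"].round(4), "tilt",R[:2,2].round(3),"tq",o["ft_torque"].round(2))
                                                                                                                                                                                                                                   ^^^^^^^^^^^^^^^^^^
AttributeError: 'float' object has no attribute 'round'
```

Emit:
drive_tool:
  motion:
    - [-0.05,-0.027,-0.1,0,0,0,-1]
    - [0,0,-0.1,0,0,0,-1]
    - [0,0,0,0,0,0,-1]

```text
t: 10.7
tcp_pos: [0.4736, -0.2324, 0.0788]
ee_rot: [[0.217, 0.976, -0.0], [0.976, -0.217, -0.0], [-0.0, -0.0, -1.0]]
force: [0.3, 0.0, -0.2]
opening: 0.0109
```

```bash
sed -i 's/o\["opening"\].round(4)/round(o["opening"],4)/' h.py
python3 -c "
from h import *
rel()
im=optics.snapshot('wrist'); cv2.imwrite('pics/w6.png',im[:,:,::-1])
im=optics.snapshot('scene'); cv2.imwrite('pics/s6.png',im[:,:,::-1]); crop('pics/s6.png','pics/s6c.png',290,160,400,260,6)"
```

```text
t 10.7 toggle jig mm [-4.41 61.57] slot x -3.63 y62; tcp [ 0.4736 -0.2324  0.0788] F jig [0.3 0.1] -0.2 yaw 77.5 op 0.0109 tilt [-0. -0.] tq [ 0.01  0.02 -0.01]
```

View pics/w6.png

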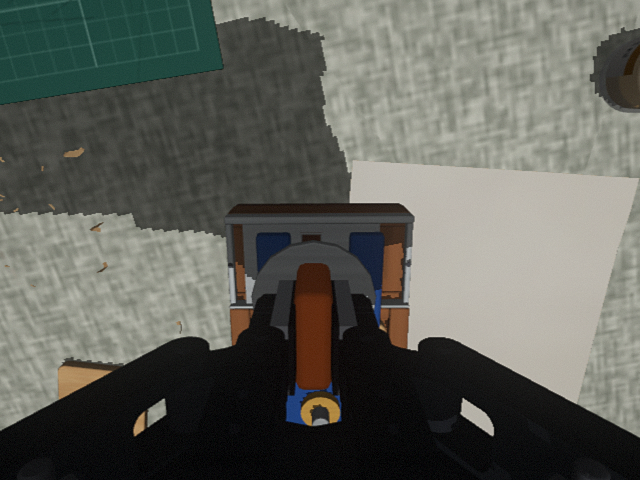

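View pics/s6c.png

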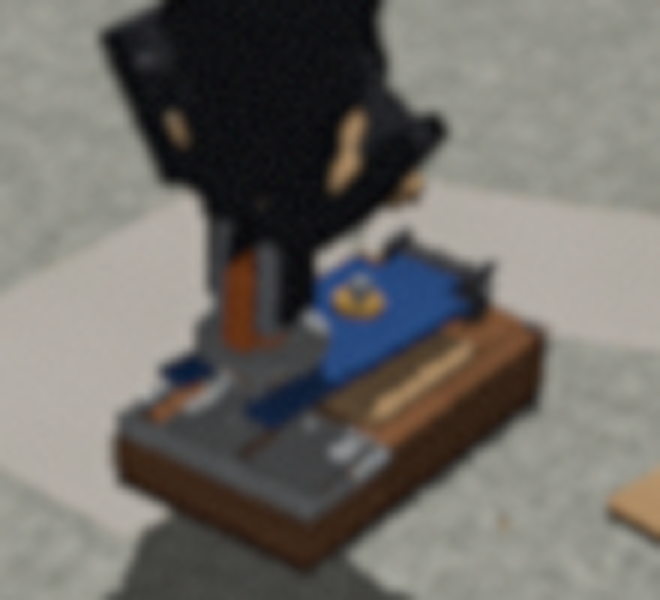

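```bash
python3 - <<'E'
from h import *
crop("pics/w6.png","pics/c10.png",245,195,385,275,5.6)
E
```

```text
(no output)
```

View pics/c10.png

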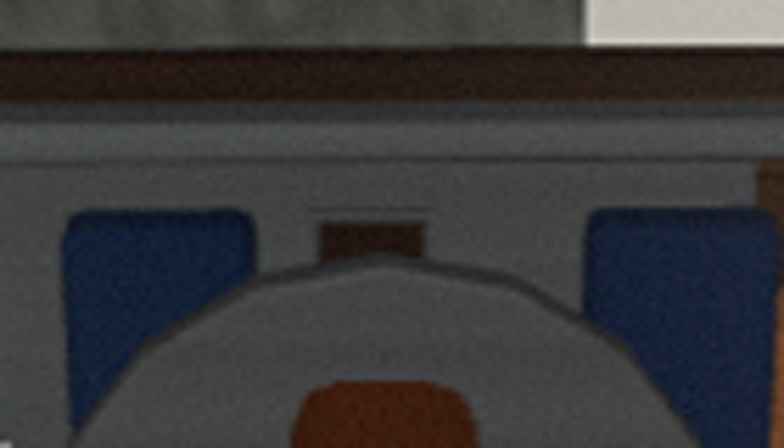

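Emit:
drive_tool:
  motion:
    - [-0.033,0.017,0,0,0,0,-1]
    - [0,0,-0.07,0,0,0,-1]
    - [0,0,0,0,0,0,-1]

```text
t: 11.18
tcp_pos: [0.4726, -0.2318, 0.0766]
ee_rot: [[0.217, 0.976, -0.0], [0.976, -0.217, 0.0], [0.0, -0.0, -1.0]]
force: [-0.5, -1.2, -1.0]
opening: 0.0109
```

```bash
python3 -c "
from h import *
rel()
im=optics.snapshot('wrist'); cv2.imwrite('pics/w7.png',im[:,:,::-1]); crop('pics/w7.png','pics/c11.png',245,195,385,275,5.6)"
```

```text
t 11.175 toggle jig mm [-5.49 61.99] slot x -3.63 y62; tcp [ 0.4726 -0.2318  0.0766] F jig [-0.2 -1.2] -1.0 yaw 77.5 op 0.0109 tilt [-0.  0.] tq [0.02 0.02 0.04]
```

View pics/c11.png

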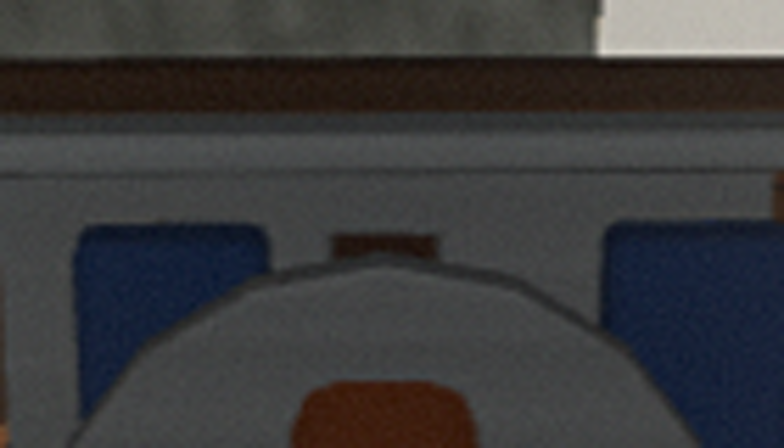

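Emit:
drive_tool:
  motion:
    - [0,0,-0.07,0,0,0,-1]
    - [0,0,-0.07,0,0,0,-1]
    - [0,0,0,0,0,0,-1]

```text
t: 11.6
tcp_pos: [0.4726, -0.2318, 0.0723]
ee_rot: [[0.217, 0.976, -0.0], [0.976, -0.217, 0.0], [0.0, -0.0, -1.0]]
force: [1.1, 0.5, -1.3]
opening: 0.0109
```

```bash
python3 -c "
from h import *
rel()"
```

```text
t 11.6 toggle jig mm [-5.53 61.99] slot x -3.63 y62; tcp [ 0.4726 -0.2318  0.0723] F jig [0.9 0.7] -1.3 yaw 77.5 op 0.0109 tilt [-0.  0.] tq [-0.01  0.03  0.06]
```

Emit:
drive_tool:
  motion:
    - [0,0,-0.06,0,0,0,-1]
    - [0,0,-0.03,0,0,0,-1]
    - [0,0,0,0,0,0,-1]

```text
t: 11.98
tcp_pos: [0.4727, -0.2318, 0.0698]
ee_rot: [[0.217, 0.976, -0.0], [0.976, -0.217, 0.0], [-0.0, -0.0, -1.0]]
force: [-0.3, -0.3, -0.6]
opening: 0.011
```

```bash
python3 -c "
from h import *
rel()"
```

```text
t 11.975 toggle jig mm [-5.38 61.97] slot x -3.63 y62; tcp [ 0.4727 -0.2318  0.0698] F jig [-0.2 -0.4] -0.6 yaw 77.5 op 0.011 tilt [-0.  0.] tq [-0.02  0.01  0.03]
```

Emit:
drive_tool:
  motion:
    - [0,0,-0.05,0,0,0,-1]
    - [0,0,0,0,0,0,-1]

```text
t: 12.22
tcp_pos: [0.4729, -0.2319, 0.0684]
ee_rot: [[0.217, 0.976, 0.0], [0.976, -0.217, -0.0], [-0.0, 0.0, -1.0]]
force: [-0.6, 0.5, 1.0]
opening: 0.0106
```

Emit:
drive_tool:
  motion:
    - [0,0,-0.05,0,0,0,-1]
    - [0,0,0,0,0,0,-1]

```text
t: 12.48
tcp_pos: [0.4729, -0.2317, 0.0669]
ee_rot: [[0.216, 0.976, 0.0], [0.976, -0.216, 0.0], [0.0, 0.0, -1.0]]
force: [0.2, 0.8, -0.0]
opening: 0.0106
```

Emit:
drive_tool:
  motion:
    - [0,0,-0.07,0,0,0,-1]
    - [0,0,-0.07,0,0,0,-1]
    - [0,0,0,0,0,0,-1]

```text
t: 12.85
tcp_pos: [0.473, -0.2316, 0.0627]
ee_rot: [[0.216, 0.976, 0.0], [0.976, -0.216, 0.0], [0.0, 0.0, -1.0]]
force: [0.7, 1.6, 4.0]
opening: 0.0109
```

```bash
python3 -c "
from h import *
rel()
im=optics.snapshot('wrist'); cv2.imwrite('pics/w8.png',im[:,:,::-1])
im=optics.snapshot('scene'); cv2.imwrite('pics/s8.png',im[:,:,::-1]); crop('pics/s8.png','pics/s8c.png',290,160,400,260,6)"
```

```text
t 12.85 toggle jig mm [-5.16 62.23] slot x -3.63 y62; tcp [ 0.473  -0.2316  0.0627] F jig [0.4 1.7] 4.0 yaw 77.5 op 0.0109 tilt [0. 0.] tq [ 0.43  0.   -0.04]
```

View pics/w8.png

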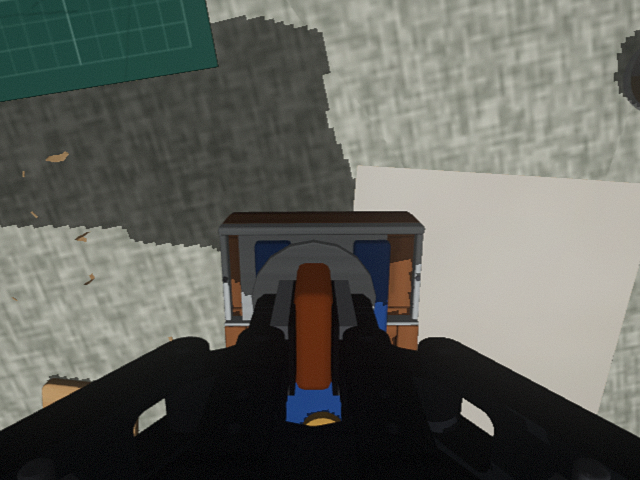

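View pics/s8c.png

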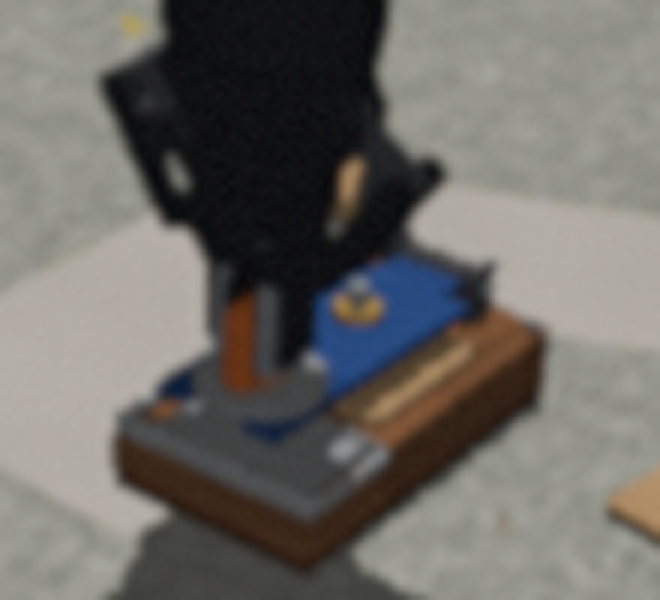

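Emit:
drive_tool:
  motion:
    - [0,0,-0.08,0,0,0,-1]
    - [0,0,0,0,0,0,-1]

```text
t: 13.2
tcp_pos: [0.473, -0.2316, 0.0603]
ee_rot: [[0.216, 0.976, 0.0], [0.976, -0.216, 0.0], [0.0, 0.0, -1.0]]
force: [0.6, 1.9, 4.4]
opening: 0.0111
```

Emit:
drive_tool:
  motion:
    - [0,0,-0.06,0,0,0,-1]
    - [0,0,0,0,0,0,-1]

```text
t: 13.45
tcp_pos: [0.4731, -0.2315, 0.0588]
ee_rot: [[0.216, 0.976, 0.0], [0.976, -0.216, 0.0], [0.0, 0.0, -1.0]]
force: [-0.5, 2.7, 6.8]
opening: 0.0108
```

```bash
python3 -c "
from h import *
rel()"
```

```text
t 13.45 toggle jig mm [-5.1  62.31] slot x -3.63 y62; tcp [ 0.4731 -0.2315  0.0588] F jig [-1.1  2.5] 6.8 yaw 77.5 op 0.0108 tilt [0. 0.] tq [ 0.73  0.1  -0.05]
```

Emit:
drive_tool:
  motion:
    - [0,0,-0.06,0,0,0,-1]
    - [0,0,0,0,0,0,-1]

```text
t: 13.7
tcp_pos: [0.4732, -0.2314, 0.0575]
ee_rot: [[0.216, 0.976, 0.0], [0.976, -0.216, -0.0], [-0.0, 0.0, -1.0]]
force: [-1.9, 3.1, 12.3]
opening: 0.0108
```

Emit:
drive_tool:
  motion:
    - [0,0,-0.06,0,0,0,-1]
    - [0,0,0,0,0,0,-1]

```text
t: 13.95
tcp_pos: [0.4732, -0.2314, 0.056]
ee_rot: [[0.216, 0.976, 0.0], [0.976, -0.216, -0.0], [-0.0, 0.0, -1.0]]
force: [-2.0, 4.6, 14.7]
opening: 0.0105
```

```bash
python3 -c "
from h import *
rel()"
```

```text
t 13.95 toggle jig mm [-5.01 62.47] slot x -3.63 y62; tcp [ 0.4732 -0.2314  0.056 ] F jig [-2.9  4. ] 14.7 yaw 77.5 op 0.0105 tilt [ 0. -0.] tq [ 0.72  0.67 -0.07]
```

Emit:
drive_tool:
  motion:
    - [-0.013,0.003,-0.05,0,0,0,-1]
    - [0,0,0,0,0,0,-1]

```text
t: 14.2
tcp_pos: [0.4732, -0.2314, 0.0549]
ee_rot: [[0.216, 0.976, 0.001], [0.976, -0.216, -0.001], [-0.001, 0.001, -1.0]]
force: [-2.5, 5.1, 17.0]
opening: 0.0109
```

Emit:
drive_tool:
  motion:
    - [0,0,-0.04,0,0,0,-1]
    - [0,0,0,0,0,0,-1]

```text
t: 14.45
tcp_pos: [0.4732, -0.2314, 0.0539]
ee_rot: [[0.216, 0.976, 0.001], [0.976, -0.216, -0.001], [-0.001, 0.001, -1.0]]
force: [-2.9, 4.2, 18.8]
opening: 0.0107
```

```bash
python3 -c "
from h import *
rel()"
```

```text
t 14.45 toggle jig mm [-4.98 62.49] slot x -3.63 y62; tcp [ 0.4732 -0.2314  0.0539] F jig [-3.7  3.5] 18.8 yaw 77.5 op 0.0107 tilt [ 0.001 -0.001] tq [ 0.75  0.82 -0.12]
```

Emit:
drive_tool:
  motion:
    - [0.004,-0.003,0,0,0,-1,-1]
    - [0.004,-0.003,0,0,0,-1,-1]
    - [0,0,0,0,0,0,-1]

```text
t: 14.82
tcp_pos: [0.4742, -0.2322, 0.0543]
ee_rot: [[0.35, 0.937, 0.003], [0.937, -0.35, -0.002], [-0.001, 0.003, -1.0]]
force: [-0.8, 3.8, 17.5]
opening: 0.0108
```

```bash
python3 -c "
from h import *
rel()"
```

```text
t 14.825 toggle jig mm [-4.11 62.06] slot x -3.63 y62; tcp [ 0.4742 -0.2322  0.0543] F jig [-1.6  3.5] 17.5 yaw 69.5 op 0.0108 tilt [ 0.003 -0.002] tq [0.44 0.46 0.03]
```

Emit:
drive_tool:
  motion:
    - [0.004,-0.003,-0.02,0,0,-1,-1]
    - [0.004,-0.003,0,0,0,-1,-1]
    - [0.004,-0.003,0,0,0,-1,-1]
    - [0,0,0,0,0,0,-1]

```text
t: 15.32
tcp_pos: [0.4747, -0.2325, 0.0539]
ee_rot: [[0.537, 0.844, 0.003], [0.844, -0.537, -0.002], [-0.0, 0.004, -1.0]]
force: [-2.3, 2.9, 20.2]
opening: 0.0109
```

```bash
python3 -c "
from h import *
rel()"
```

```text
t 15.325 toggle jig mm [-3.98 62.07] slot x -3.63 y62; tcp [ 0.4747 -0.2325  0.0539] F jig [-2.9  2.3] 20.2 yaw 57.5 op 0.0109 tilt [ 0.003 -0.002] tq [ 0.44  0.64 -0.06]
```

Emit:
drive_tool:
  motion:
    - [0.004,-0.003,0,0,0,-1,-1]
    - [0.004,-0.003,0,0,0,-1,-1]
    - [0.004,-0.003,0,0,0,-1,-1]
    - [0.004,-0.003,0,0,0,-1,-1]
    - [0.004,-0.003,0,0,0,-1,-1]
    - [0.004,-0.003,0,0,0,-1,-1]

```text
t: 16.08
tcp_pos: [0.4756, -0.2332, 0.0539]
ee_rot: [[0.834, 0.551, 0.003], [0.551, -0.834, -0.002], [0.002, 0.004, -1.0]]
force: [-1.1, 2.9, 18.7]
opening: 0.0108
```

```bash
python3 -c "
from h import *
rel()"
```

```text
t 16.075 toggle jig mm [-3.51 62.29] slot x -3.63 y62; tcp [ 0.4756 -0.2332  0.0539] F jig [-1.7  2.6] 18.7 yaw 33.4 op 0.0108 tilt [ 0.003 -0.002] tq [0.42 0.53 0.08]
```

Turning freely. 46° remain to yaw -12.6.

Emit:
drive_tool:
  motion:
    - [0.001,-0.005,0,0,0,-1,-1]
    - [0.001,-0.005,0,0,0,-1,-1]
    - [0.001,-0.005,0,0,0,-1,-1]
    - [0.001,-0.005,0,0,0,-1,-1]
    - [0.001,-0.005,0,0,0,-1,-1]
    - [0.001,-0.005,0,0,0,-1,-1]

```text
t: 16.82
tcp_pos: [0.4759, -0.2341, 0.054]
ee_rot: [[0.986, 0.164, 0.004], [0.164, -0.986, -0.002], [0.003, 0.003, -1.0]]
force: [-1.1, 4.0, 19.9]
opening: 0.0111
```

Emit:
drive_tool:
  motion:
    - [0.001,-0.005,0,0,0,-1,-1]
    - [0.001,-0.005,0,0,0,-1,-1]
    - [0.001,-0.005,0,0,0,-1,-1]
    - [0.001,-0.005,0,0,0,-1,-1]
    - [0.001,-0.005,0,0,0,-1,-1]
    - [0,0,0,0,0,-0.5,-1]
    - [0,0,0,0,0,0,-1]

```text
t: 17.7
tcp_pos: [0.4758, -0.235, 0.0539]
ee_rot: [[0.976, -0.216, 0.003], [-0.216, -0.976, -0.002], [0.004, 0.001, -1.0]]
force: [-1.7, 2.8, 19.6]
opening: 0.0108
```

```bash
python3 -c "
from h import *
rel()
im=optics.snapshot('wrist'); cv2.imwrite('pics/w9.png',im[:,:,::-1])"
```

```text
t 17.7 toggle jig mm [-2.96 62.26] slot x -3.63 y62; tcp [ 0.4758 -0.235   0.0539] F jig [-2.3  2.3] 19.6 yaw -12.5 op 0.0108 tilt [ 0.003 -0.002] tq [ 0.41  0.56 -0.01]
```

View pics/w9.png

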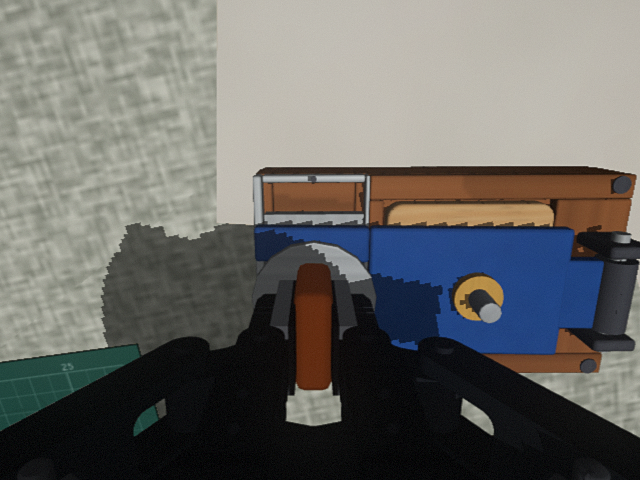

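The wing now lies across the slot and the prongs are down. I'll ease up to seat it in the groove.

Emit:
drive_tool:
  motion:
    - [0,0,0.06,0,0,0,-1]
    - [0,0,0.06,0,0,0,-1]
    - [0,0,0,0,0,0,-1]

```text
t: 18.12
tcp_pos: [0.4757, -0.2351, 0.0569]
ee_rot: [[0.976, -0.216, 0.003], [-0.216, -0.976, -0.002], [0.004, 0.001, -1.0]]
force: [0.2, 2.2, 12.9]
opening: 0.0106
```

Emit:
drive_tool:
  motion:
    - [0,0,0.05,0,0,0,-1]
    - [0,0,0,0,0,0,-1]

```text
t: 18.38
tcp_pos: [0.4757, -0.2351, 0.0581]
ee_rot: [[0.976, -0.216, 0.003], [-0.216, -0.976, -0.002], [0.004, 0.001, -1.0]]
force: [1.7, 1.1, 8.7]
opening: 0.0111
```

```bash
python3 -c "
from h import *
rel()"
```

```text
t 18.375 toggle jig mm [-3.07 62.08] slot x -3.63 y62; tcp [ 0.4757 -0.2351  0.0581] F jig [1.5 1.4] 8.7 yaw -12.5 op 0.0111 tilt [ 0.003 -0.002] tq [ 0.29 -0.16  0.07]
```

Emit:
drive_tool:
  motion:
    - [0,0,0.04,0,0,0,-1]
    - [0,0,0,0,0,0,-1]

```text
t: 18.62
tcp_pos: [0.4753, -0.2352, 0.0586]
ee_rot: [[0.976, -0.217, 0.003], [-0.217, -0.976, -0.001], [0.003, 0.001, -1.0]]
force: [3.1, -0.4, 6.0]
opening: 0.011
```

Emit:
drive_tool:
  motion:
    - [0,0,0.04,0,0,0,-1]
    - [0,0,0,0,0,0,-1]

```text
t: 18.88
tcp_pos: [0.4751, -0.2352, 0.0588]
ee_rot: [[0.976, -0.217, 0.002], [-0.217, -0.976, -0.001], [0.003, 0.001, -1.0]]
force: [5.6, -1.3, -3.7]
opening: 0.0109
```

```bash
python3 -c "
from h import *
rel()"
```

```text
t 18.875 toggle jig mm [-3.65 61.91] slot x -3.63 y62; tcp [ 0.4751 -0.2352  0.0588] F jig [ 5.8 -0. ] -3.7 yaw -12.5 op 0.0109 tilt [ 0.002 -0.001] tq [-0.27 -1.26 -0.04]
```

Emit:
drive_tool:
  motion:
    - [0.02,-0.004,-0.03,0,0,0,-1]
    - [0,0,0,0,0,0,-1]

```text
t: 19.12
tcp_pos: [0.4752, -0.2352, 0.0586]
ee_rot: [[0.976, -0.217, 0.001], [-0.217, -0.976, -0.001], [0.001, 0.001, -1.0]]
force: [2.2, -0.7, 5.9]
opening: 0.0108
```

```bash
python3 -c "
from h import *
rel()"
```

```text
t 19.125 toggle jig mm [-3.57 61.93] slot x -3.63 y62; tcp [ 0.4752 -0.2352  0.0586] F jig [ 2.3 -0.2] 5.9 yaw -12.5 op 0.0108 tilt [ 0.001 -0.001] tq [-0.06 -0.45  0.01]
```

Nearly neutral now, so I'll release.

Emit:
drive_tool:
  motion:
    - [0,0,0,0,0,0,-0.6]
    - [0,0,0,0,0,0,-0.3]
    - [0,0,0,0,0,0,0]
    - [0,0,0,0,0,0,0]
    - [0,0,0,0,0,0,0]
    - [0,0,0.3,0,0,0,0]
    - [0,0,0.6,0,0,0,0]
    - [0,0,1,0,0,0,0]

```text
t: 20.12
tcp_pos: [0.4743, -0.2343, 0.1163]
ee_rot: [[0.976, -0.217, -0.001], [-0.217, -0.976, 0.0], [-0.001, -0.0, -1.0]]
force: [0.4, 0.7, -0.4]
opening: 0.0427
```

Emit:
drive_tool:
  motion:
    - [0,0,1,0,0,0,0]
    - [0,0,1,0,0,0,0]
    - [0,0,1,0,0,0,0]
    - [0,0,0,0,0,0,0]

```text
t: 20.62
tcp_pos: [0.4763, -0.2353, 0.209]
ee_rot: [[0.976, -0.217, 0.006], [-0.217, -0.976, -0.003], [0.007, 0.001, -1.0]]
force: [0.2, 0.2, 0.2]
opening: 0.0425
```

```bash
python3 -c "
from h import *
import pickle
rel()
o=st(); m=optics.camera_model('wrist');pickle.dump((o,m),open('w10.pkl','wb'))
im=optics.snapshot('wrist'); cv2.imwrite('pics/w10.png',im[:,:,::-1]);crop('pics/w10.png','pics/c12.png',200,150,440,330,3.3)
im=optics.snapshot('scene'); cv2.imwrite('pics/s10.png',im[:,:,::-1]); crop('pics/s10.png','pics/s10c.png',290,160,400,260,6)"
```

```text
t 20.625 toggle jig mm [-2.46 62.08] slot x -3.63 y62; tcp [ 0.4763 -0.2353  0.209 ] F jig [0.2 0.3] 0.2 yaw -12.5 op 0.0425 tilt [ 0.006 -0.003] tq [ 0.    0.02 -0.02]
t 20.625 p [ 0.4763 -0.2353  0.209 ] f [0.2 0.2 0.2] op 0.0425
[[0.976, -0.217, 0.006], [-0.217, -0.976, -0.003], [0.007, 0.001, -1.0]] [ 25.9  16.8  -3.8 109.8   1.4  53.  -81.1]
```

View pics/w10.png

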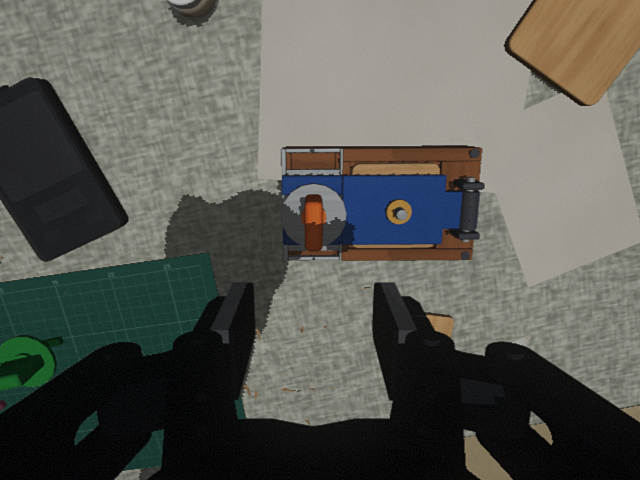

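View pics/s10c.png

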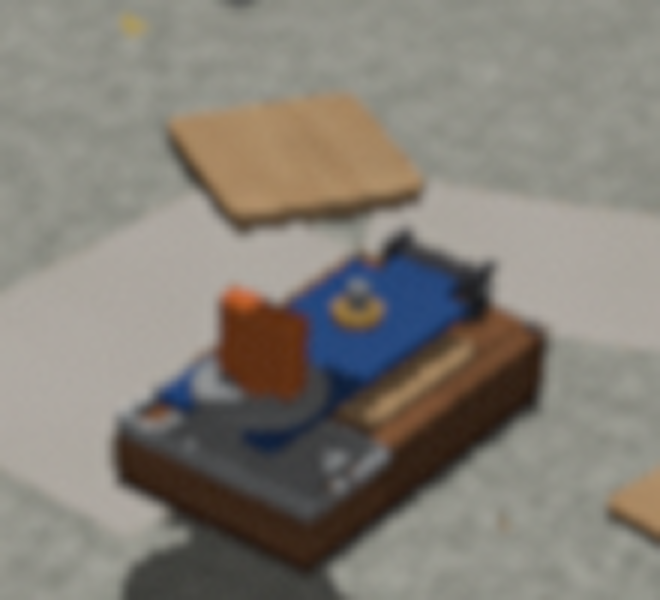

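The toggle is upright, its wing lies across the slot, the strap is down and the plunger is raised. I'll check the numbers.

View pics/c12.png

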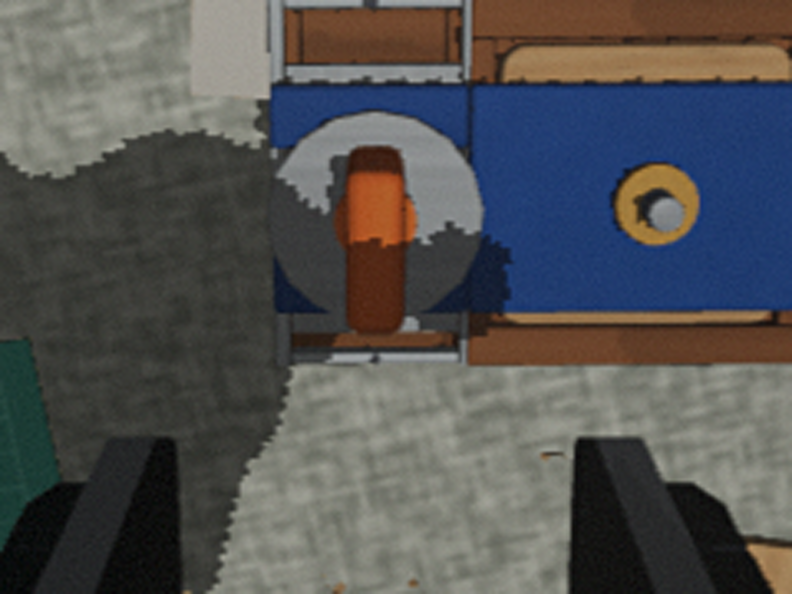

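```bash
python3 - <<'E'
from h import *
import pickle
o,m=pickle.load(open("w10.pkl","rb")); p=np.load("jig2.npy")
f=lambda x,y:((x+.5)/3.3-.5+200,(y+.5)/3.3-.5+150)
c,s=np.cos(p[2]),np.sin(p[2]); J=np.array([[c,s],[-s,c]])
def j(x,y,z): return (J@(ray("",*f(x,y),z,m)[:2]-p[:2])*1e3).round(1)
print("flange c",(j(271,215,.052)+j(484,215,.052))/2,"far",j(377,112,.052),"near@ (expect x+-24)")
print("wing top ends",j(376,174,.084),j(375,332,.084))
o2=env.get_obs();print(o2["force"])
E
```

```text
flange c [-1.9  61.75] far [20.8 61.9] near@ (expect x+-24)
wing top ends [13.5 62.2] [-18.6  62.3]
[ 0.07852691 -0.73789287 -0.87241134]
```

```bash
python3 -c "
from h import *
env.finish_job(); st()"
```

```text
the job is handed in; nothing more can be done
the job is handed in; nothing more can be done
```

The toggle is locked across the slot and holding the strap down on the blank. I let go of it, moved the arm clear, and handed the job in at about 21 s of the 72 s.

- **Slot:** it showed at about jig x = -3.6 mm in the wrist camera, near the plate's -x end. The crossbar went straight in on the first try, with no contact felt on the plate.
- **Push and turn:** the force stayed at about 20 N or less in every reading I took. The quarter turn was free. When I lifted it again, the toggle stopped at its locked height and would not rise further.
- **Last checks:** in the final pictures the toggle is upright and square to the slot, at about jig x = -3, y = 62 mm. The strap looks level and the plunger is raised. The tool was touching nothing (under 1 N).
- **Not checked directly:** I could not measure the rubber foot's force on the blank. I only inferred that it is pressing, from the strap level and the raised plunger. I did not take a final picture of the jars to compare, but the arm never went near them at their height.
- **Disagreement:** the two camera estimates of the slot's offset from the toggle differed by about 1 to 2 mm. I used the closer one, taken just above the plate, and it proved right.

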